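Gauge the electrode socket: go, then no-go

ROBOT

A 7-joint arm with a two-finger parallel gripper is mounted at the origin on the work surface. World frame = base frame: x ahead of the robot, y to its left, z up, the work surface at z = 0. Lengths are in mm, angles in rad, forces in N, time in s.
With the tool pointing down it reaches from about 350 to 900 mm from the base axis. Payload 19.9 kg.
Tool frame: the origin (TCP) lies between the finger pads; the fingertips stand 22 mm ahead of it and the grasp point (between the pads) lies 3 mm ahead of it; z points along the fingers, y is the line along which they close (so a half turn about z gives the same grasp; the last joint's range is limited). The gripper opens to 94 mm and grips with 3 to 60 N. Pads are 16 mm wide; open, the fingers measure 119 mm over their backs; the gripper's body (75 mm by 177 mm) begins 78 mm behind the grasp point.
Start: joints at [-1.387, 0.417, -0.01, 1.614, 0.005, 1.111, -0.053], TCP at [139.311, 609.254, 201.125] pointing down, gripper open.
Joint ranges: [-2.81, 2.81], [-0.39, 2.02], [-1.27, 1.25], [0.06, 2.57], [-1.19, 4.33], [0.19, 2], [-2.82, 2.82]. Speed limits (rad/s): [1.89, 1.89, 2.39, 2.39, 3.01, 3.01, 3.01].

INTERFACE

Orientations are given as a 3x3 rotation matrix whose columns are the frame's x, y, z axes.
In Python, from cell import r gives the robot as it stands. The module is installed in compiled form; this text tells all that it offers.
- The arm moves only by the shell command python3 -m jog 'ROWS'. ROWS is JSON, a list of rows, each an object with "grip": the closure in counts, from 0 (fully open) to 255 (shut); "dp": the shift along the tool's x, y, z in m, a list of three; "yaw": the turn about the tool's z in rad. In form: [{"grip": grip, "dp": [tx, ty, tz], "yaw": yaw}, ...]. A call has exactly 10 rows; each row is the pose to reach, as a shift and turn from the pose commanded when the call began, along the tool's axes at that moment; what a row does not reach only later rows make up. A row lasts 1/10 s, in which the tool goes at most 50 mm and 8.59 degrees, less where a joint would pass 70% of its speed; a pose out of reach is approached as far as the arm can. A call with a gripper value outside its range is refused whole. The fingers move at their own pace and stop on an object; the grip force is fixed at half the most. Time passes only in rows, so rows that repeat a pose let the fingers close, or fill a call up. It gives the time, the measured TCP pose, the force, the opening and the grip force at its end, in the units of the state.
- r.observe(): the state, without advancing time (a new reading comes with each control period).
- r.snapshot(name): name is "scene" or "side" or "wrist"; returns a dict with "color" (420x560x3 uint8, red, green, blue), "intrinsics" (3x3 intrinsics, pixels), "rvec" (rotation vector, rad) and "tvec" (3), from world to camera coordinates, as OpenCV has them. Camera axes: x right, y down, z forward; pixel columns grow to the right and rows downward; lengths in mm; the calibration is good to about 2 mm. A picture is of the moment at which its call begins. There is no depth.
- r.hand_in(): hands the job in; it is judged then, once.
The state is a dict: "t": time; "joint_pos": joint angles; "qd": joint speeds; "joint_torque": joint torques, N m; "eef_pos": TCP position; "tool_rot": TCP orientation; "force": force on the tool from outside, world axes, zero at the start; "wrist_torque": the same for the moment, N m; "finger_gap": opening from 0.0 (shut) to 1.0 (fully open); "gripper_force": force on a finger pad.
Only numpy, scipy, OpenCV 4.12 (cv2) and the standard library are available. Lean on these libraries where they do the work, as an engineer would, in place of code of your own. Each camera call takes 0.05 s, during which the arm holds its last target. There are 200 camera calls.

TASK

Check the bore of the wide white socket column (square foot) with the larger of the two two-pronged plug gauges: put its long, thin go prong fully home in the bore, then take it out and set its short, thick no-go prong squarely on the mouth of the same bore, pressing lightly, to confirm that it does not enter. Then put the gauge back on its own rest, seated in the channel, and let go.

Things in the scene. Friction and masses are not known exactly. Their poses are not given: they have to be found in the camera images.
- gauge: Larger plug gauge, 0.34 kg: steel bar 128 (along y) x 22 x 12 mm; on its middle a black handle 22 mm thick along x (grip this), 36 mm along y, top 70 mm above bar underside. Prongs point down: go at y=+50 mm, 20 mm dia, 45 mm below the underside, its tip tapering to 10; no-go at y=-50 mm, 31 mm dia, flat end 25 mm below. Origin: middle of bar underside. Bystander gauge: 87 mm bar.
- socket: Wide white plastic socket column, fixed: 100 mm square foot, round column 54 mm dia, 100 mm high in all, upright bore 27 mm dia, 68 mm deep, open at the top. The go prong enters until the bar lies on the column's top; the no-go prong cannot enter. Origin: centre of the underside, z up. The thinner, lower column with a round foot is a bystander.
- socket_mouth (a point): Centre of the bore's mouth, level with the column's top face, 100 mm above the bench.
- rest: The larger gauge's rest, a fixed aluminium block 40 mm wide along y, foot 90 mm along x. A channel along y crosses its top: floor 62 mm above the bench, 50 mm wide, between cheeks 7 mm high. The bar lies on this floor along y, midway, prongs hanging free at both sides. Origin: centre of the underside, z up.
There are look-alikes about, which are no part of the job. Leave any pink look-alike of the gauge alone. Leave any red look-alike of the rest alone.

How it is judged:
By the outcome, as a careful person would: the job done as asked, in the order asked, and still so for the second after the job is handed in, with the robot touching nothing.
It also fails if it takes over 54 s, if anything falls off the work surface, if the arm or the gripper's body presses on something with over 40 N, if the wrist force passes 120 N, or if a joint passes its speed limit or range.

## Working session

There is one attempt and no reset: what is moved stays moved. The work goes in short steps, Python scripts to look and compute and a shell command to move; the robot and the scene stay as the last step left them, time stands still between calls to the robot, and variables do not carry over. Pictures are saved under pics/ and viewed, at most 10 in all, crops included, and the job is handed in when it is done.

```bash
mkdir -p pics; python3 - <<'E'
from cell import r
import cv2,numpy as np
for n in("scene","side"):
    s=r.snapshot(n);cv2.imwrite(f"pics/{n}0.png",s["color"][:,:,::-1])
    R=cv2.Rodrigues(np.array(s["rvec"],float))[0];print(n,(-R.T@np.array(s["tvec"]).ravel()).round(),R[2].round(2),np.array(s["intrinsics"])[0,0])
o=r.observe();print({k:np.round(o[k],3) for k in o})
E
```

```text
scene [ 806. -471.  875.] [-0.36  0.46 -0.81] 492.3673666439839
side [127. 314. 596.] [ 0.47 -0.53 -0.71] 408.4765254632054
{'t': np.float64(0.1), 'joint_pos': array([-1.387,  0.418, -0.01 ,  1.614,  0.005,  1.111, -0.053]), 'qd': array([-0.001, -0.001, -0.   , -0.001,  0.001,  0.002,  0.   ]), 'joint_torque': array([ 2.0000e-03, -8.5259e+01,  6.4100e-01, -4.2669e+01, -4.9000e-02,
        1.6000e-02,  0.0000e+00]), 'eef_pos': array([139.249, 608.971, 200.613]), 'tool_rot': array([[-0.975,  0.223, -0.   ],
       [ 0.223,  0.975, -0.001],
       [-0.   , -0.001, -1.   ]]), 'force': array([-1.41 ,  0.735, -1.016]), 'wrist_torque': array([ 0.027, -0.026,  0.013]), 'gripper_force': np.float64(0.0), 'finger_gap': np.float64(1.0)}
```

View pics/scene0.png

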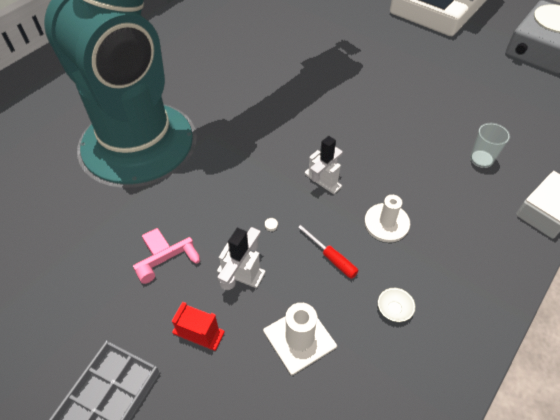

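View pics/side0.png

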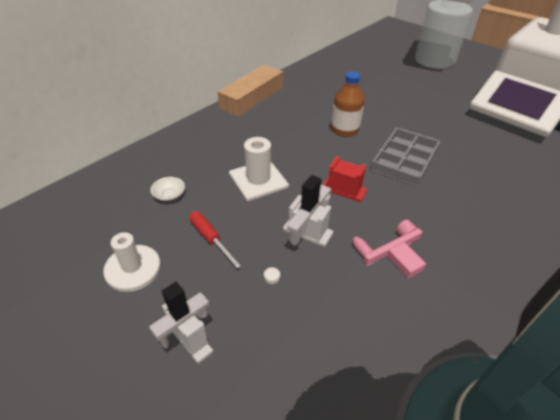

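```bash
cat > h.py <<'E'
import cv2,numpy as np
def cam(s):
    return np.array(s["intrinsics"],float),cv2.Rodrigues(np.array(s["rvec"],float))[0],np.array(s["tvec"],float).ravel()
def onz(c,uv,z):
    K,R,t=c;d=R.T@np.linalg.inv(K)@np.array([*uv,1.]);o=-R.T@t
    return o+d*(z-o[2])/d[2]
def proj(c,p):
    K,R,t=c;q=K@(R@np.array(p,float)+t);return q[:2]/q[2]
E
python3 - <<'E'
from cell import r
from h import *
a=r.snapshot("scene");b=r.snapshot("side")
ca,cb=cam(a),cam(b)
for n,c,uv,z in(("mouthA",ca,(301,314),100),("mouthB",cb,(257.5,146),100),("handletopA",ca,(240,237),132),("handletopB",cb,(313,184),132)):print(n,onz(c,uv,z).round())
ia=cv2.resize(a["color"][215:375,195:355],None,fx=2.5*2/2,fy=2.5,interpolation=3)
ib=cv2.resize(b["color"][130:250,220:340],None,fx=400/120,fy=400/120,interpolation=3)
cv2.imwrite("pics/z.png",np.hstack([ia,ib])[:,:,::-1])
E
```

```text
mouthA [ 616. -166.  100.]
mouthB [ 615. -167.  100.]
handletopA [ 448. -124.  132.]
handletopB [ 437. -122.  132.]
```

View pics/z.png

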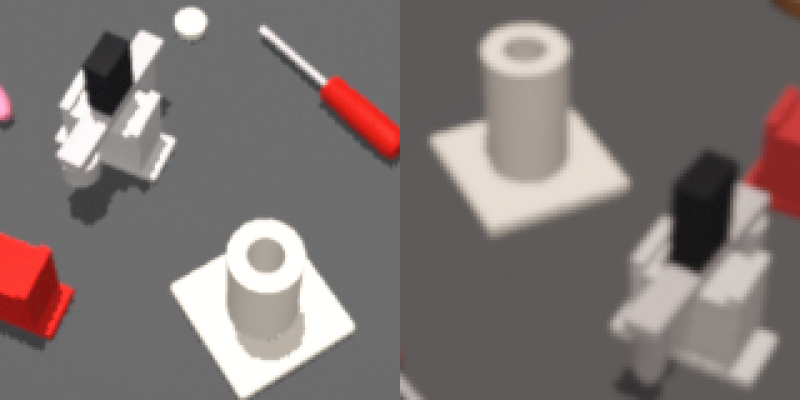

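```bash
python3 - <<'E'
from cell import r
from h import *
ca,cb=cam(r.snapshot("scene")),cam(r.snapshot("side"))
A=lambda u,v,z:onz(ca,(195+u/2.5,215+v/2.5),z).round()
B=lambda u,v,z:onz(cb,(220+(u-400)*.3,130+v*.3),z).round()
print("mouth",A(266,254,100),B(525,49,100))
print("bar ends A",A(150,40,74),A(78,150,74)," B",B(755,188,74),B(645,310,74))
print("handle top",A(110,50,132),B(713,172,132))
print("foot corner A",A(155,180,0),A(175,142,0),"B",B(745,380,0),B(777,335,0))
for n,c in(("A",ca),("B",cb)): print(n,proj(c,(440,-120,132)).round(1))
o=r.observe();print(o["t"],o["eef_pos"].round(1),o["force"].round(2))
E
```

```text
mouth [ 620. -169.  100.] [ 618. -170.  100.]
bar ends A [434. -68.  74.] [ 454. -177.   74.]  B [ 452. -189.   74.] [435. -72.  74.]
handle top [ 444. -122.  132.] [ 439. -128.  132.]
foot corner A [ 488. -133.    0.] [480. -96.   0.] B [ 400. -124.    0.] [ 408. -165.    0.]
A [238.  233.4]
B [310.6 183.7]
0.3 [139.3 609.2 200.9] [-0.15 -0.24  0.79]
```

```bash
cat >> h.py <<'E'
def go(r,p,yaw_y=None):
    "print tool-frame shift (m) to TCP target p (mm) and yaw to put tool y at azimuth yaw_y (deg)"
    o=r.observe();R=np.array(o["tool_rot"]);d=R.T@(np.array(p)-o["eef_pos"])/1000
    az=np.degrees(np.arctan2(R[1,1],R[0,1]));print("t",round(float(o["t"]),2),"p",o["eef_pos"].round(1),"az",az.round(2),"dp",d.round(4),
      "yaw",None if yaw_y is None else np.radians(((az-yaw_y+90)%180)-90).round(4),"F",o["force"].round(1),"tilt",R[:,2].round(3),"j7",round(o["joint_pos"][6],2))
E
python3 -m jog '[{"grip":0,"dp":[-0.043,-0.027,-0.006],"yaw":0.1},{"grip":0,"dp":[-0.086,-0.054,-0.012],"yaw":0.2},{"grip":0,"dp":[-0.129,-0.081,-0.018],"yaw":0.3},{"grip":0,"dp":[-0.172,-0.108,-0.024],"yaw":0.4},{"grip":0,"dp":[-0.215,-0.135,-0.03],"yaw":0.5},{"grip":0,"dp":[-0.258,-0.162,-0.036],"yaw":0.6},{"grip":0,"dp":[-0.301,-0.189,-0.042],"yaw":0.7},{"grip":0,"dp":[-0.344,-0.216,-0.048],"yaw":0.8},{"grip":0,"dp":[-0.387,-0.243,-0.054],"yaw":0.9},{"grip":0,"dp":[-0.43,-0.27,-0.06],"yaw":1.0}]'
python3 -c "
from cell import r
from h import *
go(r,(442,-125,260),10.5)"
```

```text
t: 1.3
eef_pos: [491.5, 256.5, 260.4]
tool_rot: [[-0.335, 0.942, 0.0], [0.942, 0.335, 0.0], [0.0, 0.0, -1.0]]
force: [1.1, 1.1, -0.4]
finger_gap: 0.999
gripper_force: 0.0
t 1.3 p [491.5 256.5 260.4] az 19.6 dp [-3.428e-01 -1.746e-01  2.000e-04] yaw 0.1589 F [ 1.1  1.1 -0.4] tilt [ 0.  0. -1.] j7 -0.1
```

```bash
python3 -m jog '[{"grip":0,"dp":[-0.038,-0.019,0],"yaw":0.02},{"grip":0,"dp":[-0.076,-0.039,0],"yaw":0.04},{"grip":0,"dp":[-0.114,-0.058,0],"yaw":0.06},{"grip":0,"dp":[-0.152,-0.078,0],"yaw":0.08},{"grip":0,"dp":[-0.19,-0.097,0],"yaw":0.1},{"grip":0,"dp":[-0.228,-0.116,0],"yaw":0.12},{"grip":0,"dp":[-0.266,-0.136,0],"yaw":0.14},{"grip":0,"dp":[-0.304,-0.155,0],"yaw":0.16},{"grip":0,"dp":[-0.343,-0.175,0],"yaw":0.16},{"grip":0,"dp":[-0.343,-0.175,0],"yaw":0.16}]' >/dev/null
python3 - <<'E'
from cell import r
from h import *
s=r.snapshot("wrist");c=cam(s);cv2.imwrite("pics/w1.png",s["color"][:,:,::-1])
go(r,(442,-125,260),10.5);K,R,t=c;print((-R.T@t).round(),K[0,0].round(),proj(c,(442,-125,132)).round())
E
```

```text
t 2.35 p [ 441.5 -126.2  260.1] az 10.41 dp [0.0011 0.0007 0.0001] yaw -0.0016 F [1.2 0.7 0.3] tilt [ 0. -0. -1.] j7 0.44
[428. -57. 444.] 320.0 [277. 199.]
```

View pics/w1.png

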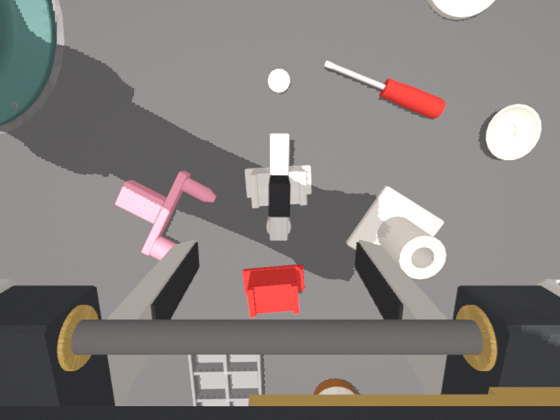

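```bash
python3 - <<'E'
from cell import r
from h import *
s=r.snapshot("wrist");c=cam(s)
g=cv2.cvtColor(s["color"],cv2.COLOR_RGB2GRAY)
for n,uv,z in(("goend",(279.5,134.5),74),("nogoend",(279.5,239.5),74),("hL",(269,215),132),("hR",(291,215),132),("mouth",(422.5,257),100)):print(n,onz(c,uv,z).round(1))
a=cv2.resize(s["color"][120:250,230:330],(460,598),interpolation=3)
b=cv2.resize(s["color"][220:290,380:450],(340,340),interpolation=3)
im=np.zeros((598,800,3),np.uint8);im[:,:460]=a;im[:340,460:]=b
cv2.imwrite("pics/w1z.png",im[:,:,::-1])
E
```

```text
goend [433.9 -61.7  74. ]
nogoend [ 456.8 -184.6   74. ]
hL [ 437.2 -140.3  132. ]
hR [ 459.1 -136.3  132. ]
mouth [ 621.4 -166.6  100. ]
```

View pics/w1z.png

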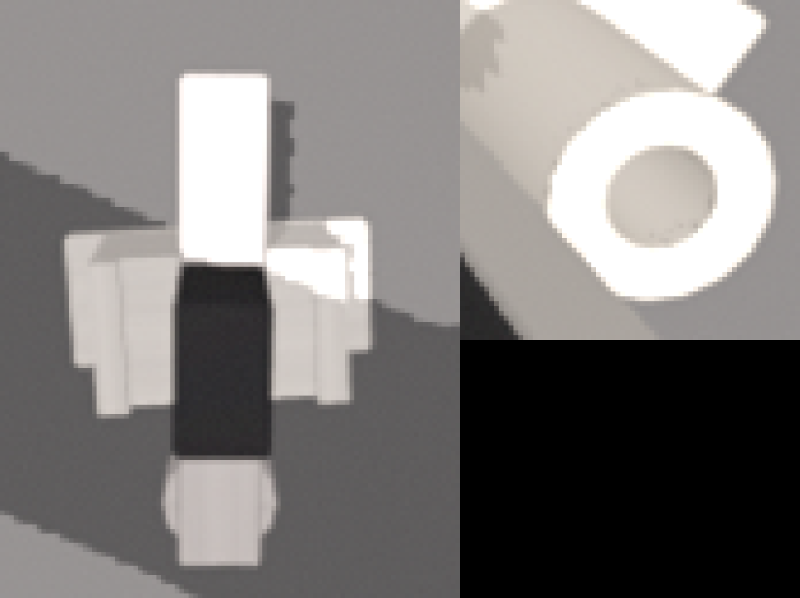

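```bash
python3 - <<'E'
from cell import r
from h import *
c=cam(r.snapshot("wrist"))
f=lambda u,v,z:onz(c,(230+u/4.6-.4,120+v/4.6-.4),z)
a,b=f(224.5,73,74),f(220,566,74)
print(a,b,(a+b)/2,np.linalg.norm(a-b),np.degrees(np.arctan2(*(b-a)[[0,1]]*[1,-1])))
h=f(221,380,132);print("handle",h, "len",np.linalg.norm(f(221,303,132)-f(221,457,132)))
print("rest cheeks mid",f(223,405,69),f(225,230,69))
print("mouth",onz(c,(380+202/4.857-.4,220+196/4.857-.4),100))
go(r,(h[0],h[1],107),10.5)
E
```

```text
[433.01543549 -61.25763222  74.        ] [ 455.55364316 -187.21852099   74.        ] [ 444.28453933 -124.2380766    74.        ] 127.96138599280665 10.144591564668538
handle [ 443.68442169 -123.95340342  132.        ] len 34.3705326376742
rest cheeks mid [ 448.40630898 -144.80208328   69.        ] [440.40551902 -99.5744087   69.        ]
mouth [ 621.28306938 -168.13219422  100.        ]
t 2.45 p [ 442.1 -123.5  259.9] az 10.66 dp [-0.0007  0.0014  0.1529] yaw 0.0028 F [-0.7  0.4 -0.1] tilt [ 0.  0. -1.] j7 0.44
```

```bash
python3 -m jog '[{"grip":0,"dp":[0,0.001,0.03],"yaw":0},{"grip":0,"dp":[0,0.002,0.06],"yaw":0},{"grip":0,"dp":[0,0.002,0.09],"yaw":0},{"grip":0,"dp":[0,0.002,0.12],"yaw":0},{"grip":0,"dp":[0,0.002,0.135],"yaw":0},{"grip":0,"dp":[0,0.002,0.145],"yaw":0},{"grip":0,"dp":[0,0.002,0.153],"yaw":0},{"grip":0,"dp":[0,0.002,0.153],"yaw":0},{"grip":130,"dp":[0,0.002,0.153],"yaw":0},{"grip":255,"dp":[0,0.002,0.153],"yaw":0}]'
python3 -m jog '[{"grip":255,"dp":[0,0,0],"yaw":0},{"grip":255,"dp":[0,0,0],"yaw":0},{"grip":255,"dp":[0,0,0],"yaw":0},{"grip":255,"dp":[0,0,0],"yaw":0},{"grip":255,"dp":[0,0,0],"yaw":0},{"grip":255,"dp":[0,0,0],"yaw":0},{"grip":255,"dp":[0,0,0],"yaw":0},{"grip":255,"dp":[0,0,0],"yaw":0},{"grip":255,"dp":[0,0,0],"yaw":0},{"grip":255,"dp":[0,0,0],"yaw":0}]'
python3 -c "
from cell import r
from h import *
go(r,(444,-124,200))"
```

```text
t: 3.45
eef_pos: [444.5, -123.5, 107.5]
tool_rot: [[-0.185, 0.983, 0.001], [0.983, 0.185, 0.0], [-0.0, 0.001, -1.0]]
force: [-0.4, 0.7, 0.4]
finger_gap: 0.864
gripper_force: 0.0
t: 4.45
eef_pos: [444.0, -123.5, 106.8]
tool_rot: [[-0.185, 0.983, -0.0], [0.983, 0.185, -0.0], [-0.0, -0.0, -1.0]]
force: [0.3, 0.3, -0.7]
finger_gap: 0.23
gripper_force: 29.9
t 4.45 p [ 444.  -123.5  106.8] az 10.66 dp [-0.0005 -0.0001 -0.0932] yaw None F [ 0.3  0.3 -0.7] tilt [-0. -0. -1.] j7 0.64
```

```bash
python3 -m jog '[{"grip":255,"dp":[0,0,-0.01],"yaw":0},{"grip":255,"dp":[0,0,-0.025],"yaw":0},{"grip":255,"dp":[0,0,-0.045],"yaw":0},{"grip":255,"dp":[0,0,-0.07],"yaw":0},{"grip":255,"dp":[0,0,-0.09],"yaw":0},{"grip":255,"dp":[0,0,-0.105],"yaw":0},{"grip":255,"dp":[0,0.005,-0.11],"yaw":0},{"grip":255,"dp":[-0.01,0.015,-0.11],"yaw":0},{"grip":255,"dp":[-0.022,0.03,-0.11],"yaw":0},{"grip":255,"dp":[-0.04,0.05,-0.11],"yaw":0}]'
python3 -m jog '[{"grip":255,"dp":[-0.012,0.015,0],"yaw":0},{"grip":255,"dp":[-0.024,0.032,0],"yaw":0},{"grip":255,"dp":[-0.036,0.048,0],"yaw":0},{"grip":255,"dp":[-0.048,0.065,0],"yaw":0},{"grip":255,"dp":[-0.06,0.081,0],"yaw":0},{"grip":255,"dp":[-0.072,0.097,0],"yaw":0},{"grip":255,"dp":[-0.08,0.108,0],"yaw":0},{"grip":255,"dp":[-0.085,0.113,0],"yaw":0},{"grip":255,"dp":[-0.087,0.115,0],"yaw":0},{"grip":255,"dp":[-0.087,0.115,0],"yaw":0}]'
python3 - <<'E'
from cell import r
from h import *
go(r,(629.8,-217.6,217),10.66)
ims=[]
for n,p in(("scene",(621,-168,110)),("side",(621,-168,110))):
    s=r.snapshot(n);c=cam(s);u,v=proj(c,p).astype(int);print(n,u,v)
    ims.append(cv2.resize(s["color"][v-70:v+50,u-60:u+60],(400,400),interpolation=3))
    o=(u-60,v-70);print(o)
cv2.imwrite("pics/c1.png",np.hstack(ims)[:,:,::-1])
E
```

```text
t: 5.45
eef_pos: [501.1, -153.2, 216.7]
tool_rot: [[-0.186, 0.983, -0.0], [0.983, 0.186, 0.001], [0.001, -0.0, -1.0]]
force: [0.7, 1.2, -1.7]
finger_gap: 0.232
gripper_force: 29.8
t: 6.45
eef_pos: [629.5, -217.9, 216.6]
tool_rot: [[-0.185, 0.983, -0.001], [0.983, 0.185, -0.0], [0.0, -0.001, -1.0]]
force: [-0.5, 0.0, -3.1]
finger_gap: 0.233
gripper_force: 29.8
t 6.45 p [ 629.5 -217.9  216.6] az 10.65 dp [ 0.0002  0.0004 -0.0004] yaw -0.0002 F [-0.5  0.  -3.1] tilt [-0.001 -0.    -1.   ] j7 0.75
scene 302 313
(np.int64(242), np.int64(243))
side 255 140
(np.int64(195), np.int64(70))
```

View pics/c1.png

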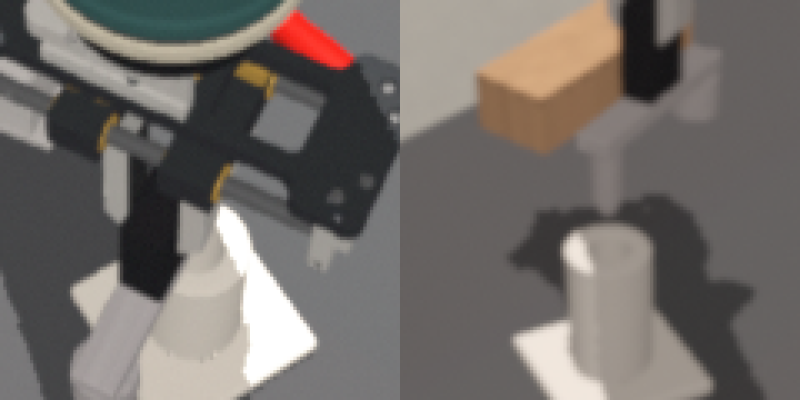

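```bash
python3 - <<'E'
from cell import r
from h import *
c=cam(r.snapshot("side"))
B=lambda u,v,z:onz(c,(195+(u-400)*.3,70+v*.3),z).round(1)
print("tip",B(607,209,126.6),"mouth",B(610,246,100),"expected tip px",(proj(c,(620.3,-168.7,126.6))-[195,70])/.3+[400,0])
E
```

```text
tip [ 620.8 -172.5  126.6] mouth [ 619.5 -172.8  100. ] expected tip px [603.19326494 211.97622841]
```

```bash
python3 -m jog '[{"grip":255,"dp":[0,0,0.01],"yaw":0},{"grip":255,"dp":[0,0,0.018],"yaw":0},{"grip":255,"dp":[0,0,0.024],"yaw":0},{"grip":255,"dp":[0,0,0.028],"yaw":0},{"grip":255,"dp":[0,0,0.032],"yaw":0},{"grip":255,"dp":[0,0,0.036],"yaw":0},{"grip":255,"dp":[0,0,0.04],"yaw":0},{"grip":255,"dp":[0,0,0.044],"yaw":0},{"grip":255,"dp":[0,0,0.047],"yaw":0},{"grip":255,"dp":[0,0,0.05],"yaw":0}]'
```

```text
t: 7.6
eef_pos: [629.7, -217.9, 166.7]
tool_rot: [[-0.185, 0.983, 0.0], [0.983, 0.185, -0.0], [-0.0, 0.0, -1.0]]
force: [-0.2, 0.8, -2.6]
finger_gap: 0.232
gripper_force: 29.8
```

```bash
python3 -m jog '[{"grip":255,"dp":[0,0,0.005],"yaw":0},{"grip":255,"dp":[0,0,0.009],"yaw":0},{"grip":255,"dp":[0,0,0.012],"yaw":0},{"grip":255,"dp":[0,0,0.015],"yaw":0},{"grip":255,"dp":[0,0,0.017],"yaw":0},{"grip":255,"dp":[0,0,0.019],"yaw":0},{"grip":255,"dp":[0,0,0.0205],"yaw":0},{"grip":255,"dp":[0,0,0.0215],"yaw":0},{"grip":255,"dp":[0,0,0.022],"yaw":0},{"grip":255,"dp":[0,0,0.022],"yaw":0}]'
```

```text
t: 8.6
eef_pos: [629.7, -217.9, 144.9]
tool_rot: [[-0.185, 0.983, 0.0], [0.983, 0.185, -0.0], [-0.0, 0.0, -1.0]]
force: [0.1, -0.2, -3.2]
finger_gap: 0.236
gripper_force: 29.8
```

```bash
python3 -m jog '[{"grip":255,"dp":[0,0,0.0003],"yaw":0},{"grip":255,"dp":[0,0,0.0005],"yaw":0},{"grip":255,"dp":[0,0,0.0007],"yaw":0},{"grip":255,"dp":[0,0,0.0009],"yaw":0},{"grip":255,"dp":[0,0,0.001],"yaw":0},{"grip":255,"dp":[0,0,0.001],"yaw":0},{"grip":255,"dp":[0,0,0.001],"yaw":0},{"grip":255,"dp":[0,0,0.001],"yaw":0},{"grip":255,"dp":[0,0,0.001],"yaw":0},{"grip":255,"dp":[0,0,0.001],"yaw":0}]'
```

```text
t: 9.6
eef_pos: [629.9, -218.3, 144.5]
tool_rot: [[-0.185, 0.983, 0.001], [0.983, 0.185, -0.001], [-0.001, 0.001, -1.0]]
force: [-0.9, -2.6, 5.8]
finger_gap: 0.229
gripper_force: 29.9
```

```bash
python3 -m jog '[{"grip":255,"dp":[0,0,-0.005],"yaw":0},{"grip":255,"dp":[0,0,-0.014],"yaw":0},{"grip":255,"dp":[0,0,-0.024],"yaw":0},{"grip":255,"dp":[0,0,-0.034],"yaw":0},{"grip":255,"dp":[0,0,-0.044],"yaw":0},{"grip":255,"dp":[0,0,-0.054],"yaw":0},{"grip":255,"dp":[0,0,-0.064],"yaw":0},{"grip":255,"dp":[0,0,-0.07],"yaw":0},{"grip":255,"dp":[0,0,-0.074],"yaw":0},{"grip":255,"dp":[0,0,-0.074],"yaw":0}]'
python3 -m jog '[{"grip":255,"dp":[0.01,0,0],"yaw":0},{"grip":255,"dp":[0.025,0,0],"yaw":0},{"grip":255,"dp":[0.04,0,0],"yaw":0},{"grip":255,"dp":[0.055,0,0],"yaw":0},{"grip":255,"dp":[0.07,0,0.01],"yaw":0},{"grip":255,"dp":[0.085,0,0.02],"yaw":0},{"grip":255,"dp":[0.095,0,0.028],"yaw":0},{"grip":255,"dp":[0.1,0,0.033],"yaw":0},{"grip":255,"dp":[0.1,0,0.035],"yaw":0},{"grip":255,"dp":[0.1,0,0.035],"yaw":0}]'
python3 - <<'E'
from cell import r
from h import *
go(r,(611.0,-119.3,170),10.66)
ims=[]
for n in("scene","side"):
    s=r.snapshot(n);c=cam(s);u,v=proj(c,(620.5,-168.5,110)).astype(int);print(n,u-50,v-50)
    ims.append(cv2.resize(s["color"][v-50:v+50,u-50:u+50],(400,400),interpolation=3))
cv2.imwrite("pics/c2.png",np.hstack(ims)[:,:,::-1])
E
```

```text
t: 10.6
eef_pos: [629.8, -217.9, 218.3]
tool_rot: [[-0.185, 0.983, 0.0], [0.983, 0.185, -0.0], [-0.0, 0.0, -1.0]]
force: [-0.3, -0.5, -3.4]
finger_gap: 0.233
gripper_force: 29.8
t: 11.6
eef_pos: [611.1, -120.2, 182.7]
tool_rot: [[-0.184, 0.983, -0.0], [0.983, 0.184, -0.001], [-0.0, -0.0, -1.0]]
force: [-0.2, -0.7, -3.3]
finger_gap: 0.233
gripper_force: 29.8
t 11.6 p [ 611.1 -120.2  182.7] az 10.62 dp [0.0009 0.     0.0127] yaw -0.0006 F [-0.2 -0.7 -3.3] tilt [-0.    -0.001 -1.   ] j7 0.61
scene 252 263
side 206 90
```

View pics/c2.png

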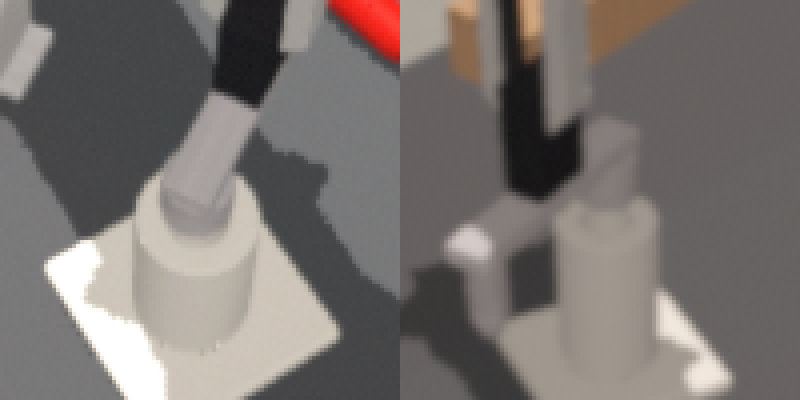

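```bash
python3 - <<'E'
from cell import r
from h import *
for n,rows in(("scene",(313,316,336,342)),("side",(134,137,160,168))):
    s=r.snapshot(n);c=cam(s);g=cv2.cvtColor(s["color"],cv2.COLOR_RGB2GRAY).astype(int)
    u0=252 if n=="scene" else 206
    for v in rows: print(n,v,u0+28,g[v,u0+28:u0+74])
    print([ (z,proj(c,(620.5,-168.5,z)).round(1)) for z in(60,100,113,125)], "px/mm x,y",(proj(c,(621.5,-168.5,110))-proj(c,(620.5,-168.5,110))).round(2),(proj(c,(620.5,-167.5,110))-proj(c,(620.5,-168.5,110))).round(2))
E
```

```text
scene 313 280 [ 70  71  70  70  72  90 167 193 199 199 198 180 141 131 139 150 152 149
 148 149 151 157 161 162 157 144 154 160 155 145 170 194 198 198 197 189
 123  79  70  71  69  72  70  70  70  70]
scene 316 280 [ 72  71  73  83  99 140 187 197 198 199 200 196 165 142 138 140 138 142
 144 151 152 151 149 145 143 143 143 140 138 154 189 198 200 199 199 198
 187 116  74  70  69  70  72  70  70  71]
scene 336 280 [198 198 199 199 195 164 159 163 165 169 172 173 176 177 178 179 180 182
 182 183 182 184 185 183 183 182 181 180 179 177 174 172 169 166 172 192
 198 198 198 199 199 199 198 198 198 198]
scene 342 280 [226 210 208 203 206 200 182 168 168 170 172 176 177 178 180 181 180 181
 183 182 181 183 181 182 182 180 180 179 177 174 172 170 169 186 195 198
 198 198 198 198 198 198 198 198 198 198]
[(60, array([301.2, 326.1])), (100, array([302. , 316.5])), (113, array([302.3, 313.2])), (125, array([302.6, 310.1]))] px/mm x,y [0.48 0.34] [ 0.35 -0.44]
side 134 234 [ 26  22  22  24  23  24  23  24  23  22  23  23  31  46  69  90 104 112
 115 116 115 117 121 124 126 126 125 123 120 116 109 103  99  99  98  99
  98  98  97  99  99  99  99  99  98  98]
side 137 234 [ 55  41  33  28  25  25  22  23  27  36  53  74  94 108 114 115 115 116
 118 119 122 125 126 127 126 125 124 122 119 115 109 104 100  99  98  98
  98  98  99  99  98  98  98  98  99  98]
side 160 234 [ 62  56  57  57  56  57  57  57  57  60  79 108 129 138 143 145 147 149
 150 151 151 152 152 153 152 152 151 151 150 149 148 146 143 140 137 131
 121 110 103 100 100 100 100  99 100 100]
side 168 234 [ 86  91  99 110 122 131 135 140 145 148 148 143 140 140 142 144 147 148
 149 150 152 152 152 153 153 152 151 151 150 149 147 145 143 141 139 155
 189 217 229 231 223 204 170 132 108 100]
[(60, array([256.7, 160. ])), (100, array([256.2, 144.5])), (113, array([256. , 139.2])), (125, array([255.8, 134.3]))] px/mm x,y [-0.35 -0.2 ] [-0.35  0.21]
```

```bash
python3 -m jog '[{"grip":255,"dp":[0,0,0.003],"yaw":0},{"grip":255,"dp":[0,0,0.006],"yaw":0},{"grip":255,"dp":[0,0,0.008],"yaw":0},{"grip":255,"dp":[0,0,0.01],"yaw":0},{"grip":255,"dp":[0,0,0.011],"yaw":0},{"grip":255,"dp":[0,0,0.012],"yaw":0},{"grip":255,"dp":[0,0,0.0125],"yaw":0},{"grip":255,"dp":[0,0,0.0128],"yaw":0},{"grip":255,"dp":[0,0,0.013],"yaw":0},{"grip":255,"dp":[0,0,0.013],"yaw":0}]'
```

```text
t: 12.8
eef_pos: [611.2, -119.5, 170.0]
tool_rot: [[-0.185, 0.983, 0.0], [0.983, 0.185, 0.0], [-0.0, 0.0, -1.0]]
force: [0.2, 0.7, -1.4]
finger_gap: 0.231
gripper_force: 29.9
```

```bash
python3 -m jog '[{"grip":255,"dp":[0,0,0.0003],"yaw":0},{"grip":255,"dp":[0,0,0.0005],"yaw":0},{"grip":255,"dp":[0,0,0.0007],"yaw":0},{"grip":255,"dp":[0,0,0.0008],"yaw":0},{"grip":255,"dp":[0,0,0.0008],"yaw":0},{"grip":255,"dp":[0,0,0.0008],"yaw":0},{"grip":255,"dp":[0,0,0.0008],"yaw":0},{"grip":255,"dp":[0,0,0.0008],"yaw":0},{"grip":255,"dp":[0,0,0.0008],"yaw":0},{"grip":255,"dp":[0,0,0.0008],"yaw":0}]'
python3 - <<'E'
from cell import r
from h import *
go(r,(611.0,-119.3,170),10.66);print(r.observe()["wrist_torque"])
ims=[]
for n in("scene","side"):
    s=r.snapshot(n);c=cam(s);u,v=proj(c,(620.5,-168.5,110)).astype(int)
    ims.append(cv2.resize(s["color"][v-40:v+40,u-40:u+40],(400,400),interpolation=3))
cv2.imwrite("pics/c3.png",np.hstack(ims)[:,:,::-1])
E
```

```text
t: 13.8
eef_pos: [611.4, -119.1, 169.6]
tool_rot: [[-0.185, 0.983, 0.001], [0.983, 0.185, 0.001], [0.001, 0.001, -1.0]]
force: [-3.4, 5.1, 7.9]
finger_gap: 0.23
gripper_force: 29.9
t 13.8 p [ 611.4 -119.1  169.6] az 10.68 dp [-0.0001 -0.0004 -0.0004] yaw 0.0003 F [-3.4  5.1  7.9] tilt [ 0.001  0.001 -1.   ] j7 0.62
[ 0.99746063  0.96457154 -0.07266839]
```

View pics/c3.png

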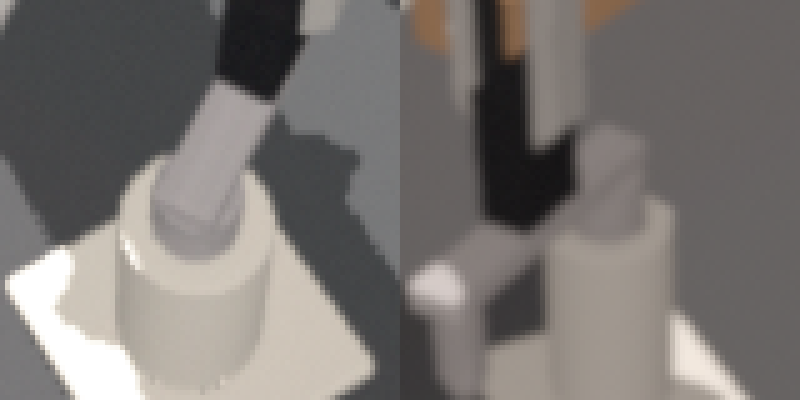

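```bash
python3 - <<'E'
from cell import r
from h import *
for n,cols,v0,v1 in(("scene",(298,300,302),310,340),("side",(256,257,259,262),122,155)):
    s=r.snapshot(n);c=cam(s);g=cv2.cvtColor(s["color"],cv2.COLOR_RGB2GRAY).astype(int)
    for u in cols: print(n,u,v0,g[v0:v1,u])
    d=np.array([.62,-.78,0])*(1 if n=="scene" else -1)
    print("pred rim front",[proj(c,np.array([620.5,-168.5,100])+d*k).round(1) for k in(-27,0,15.5,27)])
E
```

```text
scene 298 310 [163 165 166 168 164 152 147 150 152 142 144 147 147 149 163 188 196 197
 197 200 201 196 184 181 181 183 181 181 182 181]
scene 300 310 [165 165 165 164 165 161 151 150 153 151 145 147 149 149 157 179 197 198
 199 199 200 196 187 183 183 182 181 182 182 183]
scene 302 310 [164 163 161 161 163 165 160 150 147 147 146 144 149 148 158 180 196 198
 199 199 201 199 186 183 182 184 183 183 184 182]
pred rim front [array([301.3, 302. ]), array([302. , 316.5]), array([302.4, 325. ]), array([302.7, 331.5])]
side 256 122 [ 99 101 108 119 126 129 129 129 129 128 128 128 126 124 120 117 116 118
 121 124 126 127 127 127 126 129 137 147 152 155 156 154 153]
side 257 122 [ 99 101 108 120 127 129 129 129 129 127 127 127 124 120 117 117 117 121
 123 126 127 127 126 126 126 128 137 147 152 155 156 155 153]
side 259 122 [ 99  99 103 111 122 128 129 128 128 127 125 122 118 117 119 121 124 125
 126 127 126 125 125 125 125 130 139 148 153 155 155 154 153]
side 262 122 [ 99  99  99 101 109 120 126 126 123 119 117 116 119 122 123 123 120 120
 120 120 119 119 119 121 127 139 148 153 155 155 153 151 151]
pred rim front [array([257.5, 136.9]), array([256.2, 144.5]), array([255.4, 149. ]), array([254.8, 152.4])]
```

```bash
python3 -m jog '[{"grip":255,"dp":[0,0,-0.004],"yaw":0},{"grip":255,"dp":[0,0,-0.012],"yaw":0},{"grip":255,"dp":[0,0,-0.024],"yaw":0},{"grip":255,"dp":[0,0,-0.036],"yaw":0},{"grip":255,"dp":[0,0,-0.046],"yaw":0},{"grip":255,"dp":[0,0,-0.048],"yaw":0},{"grip":255,"dp":[0.001,-0.005,-0.048],"yaw":0},{"grip":255,"dp":[0.003,-0.015,-0.048],"yaw":0},{"grip":255,"dp":[0.005,-0.03,-0.048],"yaw":0},{"grip":255,"dp":[0.007,-0.045,-0.048],"yaw":0}]'
python3 -m jog '[{"grip":255,"dp":[0.003,-0.017,0],"yaw":0},{"grip":255,"dp":[0.006,-0.034,0],"yaw":0},{"grip":255,"dp":[0.009,-0.051,0],"yaw":0},{"grip":255,"dp":[0.012,-0.068,0],"yaw":0},{"grip":255,"dp":[0.015,-0.085,0],"yaw":0},{"grip":255,"dp":[0.017,-0.1,0],"yaw":0},{"grip":255,"dp":[0.019,-0.112,0],"yaw":0},{"grip":255,"dp":[0.02,-0.118,0],"yaw":0},{"grip":255,"dp":[0.02,-0.12,0],"yaw":0},{"grip":255,"dp":[0.02,-0.12,0],"yaw":0}]'
python3 -m jog '[{"grip":255,"dp":[0,0,0.015],"yaw":0},{"grip":255,"dp":[0,0,0.032],"yaw":0},{"grip":255,"dp":[0,0,0.049],"yaw":0},{"grip":255,"dp":[0,0,0.066],"yaw":0},{"grip":255,"dp":[0,0,0.08],"yaw":0},{"grip":255,"dp":[0,0,0.09],"yaw":0},{"grip":255,"dp":[0,0,0.097],"yaw":0},{"grip":255,"dp":[0,0,0.101],"yaw":0},{"grip":255,"dp":[0,0,0.103],"yaw":0},{"grip":255,"dp":[0,0,0.103],"yaw":0}]'
```

```text
t: 15.0
eef_pos: [564.1, -121.1, 216.4]
tool_rot: [[-0.185, 0.983, -0.001], [0.983, 0.185, -0.0], [0.0, -0.001, -1.0]]
force: [0.3, -1.2, -2.4]
finger_gap: 0.23
gripper_force: 29.8
t: 16.0
eef_pos: [444.2, -123.5, 217.1]
tool_rot: [[-0.185, 0.983, 0.0], [0.983, 0.185, 0.0], [-0.0, 0.0, -1.0]]
force: [0.2, 0.2, -3.6]
finger_gap: 0.233
gripper_force: 29.8
t: 17.0
eef_pos: [444.2, -123.6, 114.2]
tool_rot: [[-0.185, 0.983, 0.0], [0.983, 0.185, -0.0], [-0.0, 0.0, -1.0]]
force: [-0.4, 0.4, -3.0]
finger_gap: 0.231
gripper_force: 29.8
```

```bash
python3 -m jog '[{"grip":255,"dp":[0,0,0.002],"yaw":0},{"grip":255,"dp":[0,0,0.004],"yaw":0},{"grip":255,"dp":[0,0,0.0055],"yaw":0},{"grip":255,"dp":[0,0,0.0065],"yaw":0},{"grip":255,"dp":[0,0,0.007],"yaw":0},{"grip":255,"dp":[0,0,0.0073],"yaw":0},{"grip":255,"dp":[0,0,0.0075],"yaw":0},{"grip":255,"dp":[0,0,0.0075],"yaw":0},{"grip":255,"dp":[0,0,0.0075],"yaw":0},{"grip":255,"dp":[0,0,0.0075],"yaw":0}]'
```

```text
t: 18.0
eef_pos: [444.1, -123.5, 106.8]
tool_rot: [[-0.185, 0.983, 0.0], [0.983, 0.185, 0.0], [0.0, 0.0, -1.0]]
force: [-3.7, 0.8, 5.5]
finger_gap: 0.23
gripper_force: 29.9
```

Seated with light contact. Release, then rise.

```bash
python3 -m jog '[{"grip":200,"dp":[0,0,0],"yaw":0},{"grip":150,"dp":[0,0,0],"yaw":0},{"grip":100,"dp":[0,0,0],"yaw":0},{"grip":50,"dp":[0,0,0],"yaw":0},{"grip":0,"dp":[0,0,0],"yaw":0},{"grip":0,"dp":[0,0,0],"yaw":0},{"grip":0,"dp":[0,0,0],"yaw":0},{"grip":0,"dp":[0,0,0],"yaw":0},{"grip":0,"dp":[0,0,0],"yaw":0},{"grip":0,"dp":[0,0,0],"yaw":0}]'
python3 -m jog '[{"grip":0,"dp":[0,0,-0.01],"yaw":0},{"grip":0,"dp":[0,0,-0.025],"yaw":0},{"grip":0,"dp":[0,0,-0.045],"yaw":0},{"grip":0,"dp":[0,0,-0.07],"yaw":0},{"grip":0,"dp":[0,0,-0.1],"yaw":0},{"grip":0,"dp":[0,0,-0.13],"yaw":0},{"grip":0,"dp":[0,0,-0.145],"yaw":0},{"grip":0,"dp":[0,0,-0.153],"yaw":0},{"grip":0,"dp":[0,0,-0.153],"yaw":0},{"grip":0,"dp":[0,0,-0.153],"yaw":0}]'
python3 - <<'E'
from cell import r
from h import *
s=r.snapshot("wrist");b=r.snapshot("side")
im=np.hstack([cv2.resize(s["color"][120:250,225:335],(440,520),interpolation=3),cv2.resize(b["color"][160:260,270:345],(360,520),interpolation=3)])
cv2.imwrite("pics/f.png",im[:,:,::-1])
E
```

```text
t: 19.0
eef_pos: [444.1, -123.6, 106.6]
tool_rot: [[-0.185, 0.983, 0.0], [0.983, 0.185, -0.0], [-0.0, 0.0, -1.0]]
force: [-0.3, 0.1, 0.5]
finger_gap: 0.961
gripper_force: 0.0
t: 20.0
eef_pos: [443.7, -123.5, 259.0]
tool_rot: [[-0.185, 0.983, -0.001], [0.983, 0.185, -0.0], [0.0, -0.001, -1.0]]
force: [0.3, -0.1, 0.0]
finger_gap: 1.001
gripper_force: 0.0
```

View pics/f.png

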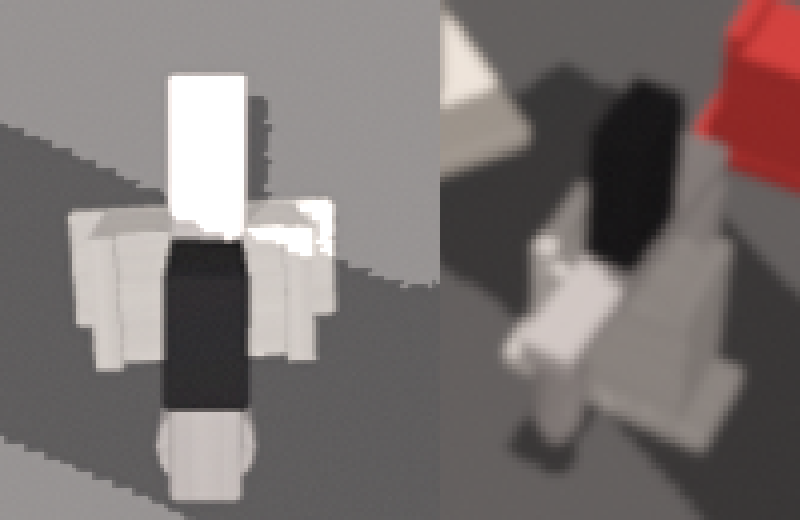

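The wrist crop shows the bar (col 207, rows 73–500) midway between the cheeks, as it was before the pick. In the side crop it lies flat in the channel.

```bash
python3 -c "
from cell import r
print(r.hand_in())"
```

```text
the job is handed in; nothing more can be done
None
```

The job is handed in at about 20 s: the go prong went fully home in the bore, the no-go prong sat on the mouth under about 11 N without entering (centred to about 1 mm by camera), and the gauge is back in its rest's channel, released.

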